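# Turn over two lidded boxes in a turnover cradle and stack them lid down

## Task

The liners glued into the two wooden boxes have to set lid down. Slide the lidded box that lies on the bench endways into the free upper bay of the turnover cradle, right to the back, above the one already in the lower bay, and swing the cradle's crank over to its other stop so that both boxes turn over together. Then draw them out and stack them, still lid down and closed, squarely one on the other in the middle of the black tray and lengthways in it, without disturbing the other things on the bench.

Things in the scene. Friction and masses are not known exactly. Their poses are not given: they have to be found in the camera images.
- head: fixed turnover head: grey post, 154 mm high, on a base plate; carries the cradle. Origin on the bench under the cradle; x level, along the turning axis, from the mouth (robot side) inward; z up. Turning axis at z = 120 mm. Cradle 75 mm wide, 112 mm high outside: two equal bays one above the other. Back wall of the bays at x = +10 mm, mouth at x = -70, small flared lips at its sides out to x = -77 mm
- upper_bay (a point): centre of the upper bay's floor line at the mouth, fixed to the head (its axes too; head x = -70, y = 0, z = 122 mm). Each bay is 64 mm wide, 46 mm high and 80 mm deep inside; the lower bay's floor is 50 mm lower; the shelf between is 4 mm thick. A box pushed home has its centre 10 mm inside the mouth (head x = -60) and sticks out 60 mm from the mouth. The same after the half turn
- cradle (a joint): angle of the cradle about the head's axis: 0 at the start (crank bar level at the head's -y side), grows as the bar goes up and over to the +y side; end stop at 3.14. Light friction (about 1.5 N at the bar) holds it wherever it is left
- crank_bar (a point): middle of the crank's black round bar, 14 mm thick, 54 mm long and parallel to the turning axis, 120 mm from that axis; it reaches from x = -42 to +12 mm of the head (this point at x = -16 mm) and turns with the cradle
- box_a_mid (a point): closed wooden box, 140 (x) x 56 (y) x 40 mm, about 0.22 kg: base 22 mm high and on it a loose lid 18 mm high, sides flush, held only by a 10 mm neck inside; grip across the 56 mm over the seam to hold both. Point: centre of the closed box, half-way up; x lengthways, z out through the lid (up at the start). box_a starts in the lower bay of the cradle
- lid_a_mid (a point): lid of box_a: point at its centre, 11 mm from box_a_mid along the box's z when closed
- box_b_mid (a point): closed wooden box, 140 (x) x 56 (y) x 40 mm, about 0.22 kg: base 22 mm high and on it a loose lid 18 mm high, sides flush, held only by a 10 mm neck inside; grip across the 56 mm over the seam to hold both. Point: centre of the closed box, half-way up; x lengthways, z out through the lid (up at the start). box_b starts lid up on the bench, at either side
- lid_b_mid (a point): lid of box_b: point at its centre, 11 mm from box_b_mid along the box's z when closed
- tray: black sheet-metal tray, fixed, 190 (x) x 118 (y) mm, rim 11 mm high, floor 2 mm thick; origin under its centre, x along its length; at the side of the bench where box_b is not
- rivet_tin: bystander: round red tin, 56 mm across, 35 mm high, in front of the head; origin under its centre
- spool: bystander: thread spool, 32 mm across, 42 mm high, in front of the head; origin under its centre
- glue: bystander: white bottle, 43 mm across, 112 mm high, right of the head; origin under its centre
- dye_brown: bystander: brown bottle, 34 mm across, 78 mm high, right of the head; origin under its centre
- dye_black: bystander: black bottle, 34 mm across, 78 mm high, right of the head; origin under its centre

How it is judged (in metres and radians):
On the way, in this order (a step that is already met when the one before it is completed fails the run):
1. box_b stands home in the upper bay (within 10 mm of the back) above box_a in the lower bay, cradle not yet turned (x of box_b_mid in the frame of head between -0.072 and -0.051 m and y of box_b_mid in the frame of head between -0.012 and 0.012 m and z of box_b_mid in the frame of head between 0.13 and 0.154 m and x of box_a_mid in the frame of head between -0.072 and -0.051 m and y of box_a_mid in the frame of head between -0.012 and 0.012 m and z of box_a_mid in the frame of head between 0.08 and 0.104 m and value of joint cradle below 0.15 rad), for 0.2 s.
2. the cradle is turned over to its other stop (beyond 2.95 rad) with both boxes in it, now upside down (x of box_a_mid in the frame of head between -0.072 and -0.051 m and y of box_a_mid in the frame of head between -0.012 and 0.012 m and z of box_a_mid in the frame of head between 0.13 and 0.154 m and x of box_b_mid in the frame of head between -0.072 and -0.051 m and y of box_b_mid in the frame of head between -0.012 and 0.012 m and z of box_b_mid in the frame of head between 0.08 and 0.104 m and value of joint cradle above 2.95 rad and angle between each of box_a_mid, box_b_mid's own z axis and vertical above 2.9 rad), for 0.2 s.
At the end, for the whole second after the job is handed in: Both boxes closed (lid within 3 mm) and lid down (0.09 rad): one flat on the tray floor, centre within 22 mm (lengthways and sideways) of the tray's and within 0.2 rad of its length; the other flat on top of it, centres within 15 mm, within 0.2 rad (angle between each of box_a_mid, box_b_mid's own z axis and vertical above 3.05 rad and z of lid_a_mid in the frame of box_a_mid below 0.014 m and z of lid_b_mid in the frame of box_b_mid below 0.014 m and ((x of box_a_mid in the frame of tray between -0.022 and 0.022 m and y of box_a_mid in the frame of tray between -0.022 and 0.022 m and height (world z) of box_a_mid between 0.018 and 0.026 m and height (world z) of box_b_mid between 0.057 and 0.067 m and angle between the x axis of box_a_mid and the x axis of tray, either way round below 0.2 rad and angle between the x axis of box_b_mid and the x axis of box_a_mid, either way round below 0.2 rad and horizontal distance between box_a_mid and box_b_mid below 0.015 m) or (x of box_b_mid in the frame of tray between -0.022 and 0.022 m and y of box_b_mid in the frame of tray between -0.022 and 0.022 m and height (world z) of box_b_mid between 0.018 and 0.026 m and height (world z) of box_a_mid between 0.057 and 0.067 m and angle between the x axis of box_b_mid and the x axis of tray, either way round below 0.2 rad and angle between the x axis of box_a_mid and the x axis of box_b_mid, either way round below 0.2 rad and horizontal distance between box_b_mid and box_a_mid below 0.015 m))); the robot touches nothing.
It fails at once if the lid of box_a comes off or lifts more than 6 mm from its base (z of lid_a_mid in the frame of box_a_mid above 0.017 m or distance between lid_a_mid and box_a_mid above 0.0185 m).
It fails at once if the lid of box_b comes off or lifts more than 6 mm from its base (z of lid_b_mid in the frame of box_b_mid above 0.017 m or distance between lid_b_mid and box_b_mid above 0.0185 m).
It fails at once if a bystander is moved by more than 30 mm or knocked over (distance of any of rivet_tin, spool, glue, dye_brown, dye_black from where it was at the start of the episode above 0.03 m or angle between any of rivet_tin, spool, glue, dye_brown, dye_black's own z axis and vertical above 0.5 rad).
It also fails if it takes over 72 s, if anything falls off the work surface, if the arm or the gripper's body presses on something with over 40 N, if the wrist force passes 120 N, or if a joint passes its speed limit or range.

## Robot

A 6-joint arm with a two-finger parallel gripper is mounted at the origin on a cart in front of the work surface, level with it; the furniture and walls round the work are solid. World frame = base frame: x ahead of the robot, y to its left, z up, the work surface at z = 0. Lengths are in m, angles in degrees, forces in N, time in s.
With the tool pointing down it reaches from about 0.4 to 0.825 m from the base axis. Payload 7 kg.
Tool frame: the origin (TCP) lies at the very end of the fingers, on their centre line; the grasp point (between the pads) lies 19 mm behind it (ctrl.pinch_z is the distance from the TCP to the grasp point, in m); z points along the fingers, x is the direction in which the jaws open and shut, and the axes are right-handed (so a half turn about z gives the same grasp; the last joint's range is limited). The gripper opens to 88 mm and grips with 3 to 60 N. Pads are 19 mm wide; open, the fingers measure 130 mm over their backs; the gripper's body (78 mm by 193 mm) begins 47 mm behind the grasp point.
Start: joints at [87.554, 20.546, 0.682, 0, -70.136, -16.507], TCP at [0.219, 0.638, 0.227] pointing down, gripper open.
Joint ranges: [-176.03, 176.03], [-82.01, 121.73], [-58.28, 71.71], [-173.87, 95.51], [-174.79, -0.11], [-173.66, 173.66]. Speed limits (degrees/s): [136.94, 136.94, 172.46, 180, 180, 180].

## Interface

Orientations are given as [roll, pitch, yaw] about the fixed x, y, z axes, in that order (R = Rz(yaw) Ry(pitch) Rx(roll)).
In Python, from plant import ctrl gives the robot as it stands.
- The arm moves only by the tool carry_out, never from a script. Its argument "increments" is a list of rows, each a list of 7 numbers: the turn, a rotation vector about the world's x, y, z in degrees, then the shift along the world's x, y, z in mm, then the closure, from 0 (fully open) to 1 (shut). In form: [[ax, ay, az, dx, dy, dz, grip], ...]. A call has 1 to 20 rows; each row is the pose to reach, as a shift and turn from the pose commanded when the call began; what a row does not reach only later rows make up. A row lasts 1/8 s, in which the tool goes at most 62.5 mm and 10.7 degrees, less where a joint would pass 70% of its speed; a pose out of reach is approached as far as the arm can. A call with a gripper value outside its range is refused whole. The fingers move at their own pace and stop on an object; the grip force is fixed at half the most. Time passes only in rows, so rows that repeat a pose let the fingers close. It gives the time, the measured TCP pose, the force and the opening at its end, in the units of the state.
- ctrl.get_obs(): the state, without advancing time (a new reading comes with each control period).
- ctrl.snapshot(name): name is "side" or "top"; returns a dict with "pixels" (384x512x3 uint8, blue, green, red), "intrinsics" (3x3 intrinsics, pixels), "rvec" (rotation vector, rad) and "tvec" (3), from world to camera coordinates, as OpenCV has them. Camera axes: x right, y down, z forward; pixel columns grow to the right and rows downward; lengths in m; the calibration is good to about 2 mm. A picture is of the moment at which its call begins. There is no depth.
- ctrl.close_job(): hands the job in, once; it reports no verdict.
Trained networks look in a picture, given as the dict that the camera call returned (one of the last four; its "shot" number tells which), for a name from the list of things; names that differ only in an ending like _2 or _b are one class to them, and where a whole thing is asked for, a point or a joint stands for the part that bears it (a point fixed in the world has none). Each returns a list of dicts, best first, with "confidence" (0 to 1); they miss things now and then, are a little off and sometimes report something else, mostly with a low value. They report only what shows in the picture. A call takes as long as a camera call.
- ctrl.search_frame(picture, label): "centre" ([x, y, z] in m, in world coordinates, good to about 4 mm: the middle of the surface that is visible of it).
- ctrl.outline_of(picture, label): "pixels" (384x512 bool, what is visible of it).
The state is a dict: "clock": time; "joint_pos": joint angles; "qvel": joint speeds; "tau": joint torques, N m; "tool_pos": TCP position; "orientation": TCP orientation; "force": force on the tool from outside, world axes, zero at the start; "moment": the same for the moment, N m; "opening": finger opening in m.
Only numpy, scipy, OpenCV 4.12 (cv2) and the standard library are available. Lean on these libraries where they do the work, as an engineer would, in place of code of your own. Each camera call takes 0.05 s, during which the arm holds its last target. There are 200 camera calls.

## Working session

There is one attempt and no reset: what is moved stays moved. The work goes in short steps, Python scripts to look and compute and a tool call to move; the robot and the scene stay as the last step left them, time stands still between calls to the robot, and variables do not carry over. Pictures are saved under pics/ and viewed, about 8 in all and at most 12, crops included, and the job is handed in when it is done.

Besides the shell and the picture viewer there is one more tool, called after "Call:" by a JSON object that holds its "method" and its "body". carry_out: Moves the arm, as the interface text tells. Its arguments: {"type":"object","properties":{"increments":{"type":"array"}},"required":["increments"]}

```bash
ls; mkdir -p pics; cat > h.py <<'E'
import numpy as np, cv2
from plant import ctrl
def cam(p):
    R=cv2.Rodrigues(np.array(p["rvec"],float))[0]; return np.array(p["intrinsics"],float),R,np.array(p["tvec"],float).ravel()
def ray(p,uv):
    K,R,t=cam(p); d=R.T@np.linalg.solve(K,[uv[0],uv[1],1]); return -R.T@t,d
def onz(p,uv,z):
    c,d=ray(p,uv); return c+d*(z-c[2])/d[2]
def proj(p,X):
    K,R,t=cam(p); q=(np.atleast_2d(X)@R.T+t)@K.T; return q[:,:2]/q[:,2:]
E
python3 - <<'E'
from h import *
np.set_printoptions(precision=4,suppress=True)
print(ctrl.get_obs())
S={n:ctrl.snapshot(n) for n in("side","top")}
for n,p in S.items():
    cv2.imwrite(f"pics/{n}0.png",p["pixels"]); K,R,t=cam(p); print(n,-R.T@t,R[2],K[0,0])
    for l in ["head","cradle","crank_bar","box_a_mid","lid_a_mid","lid_b_mid","tray","rivet_tin","spool","glue","dye_brown","dye_black"]:
        for r in ctrl.search_frame(p,l)[:3]: print(n,l,round(r["confidence"],2),np.array(r["centre"]))
E
```

```text
pics
{'clock': 0.0, 'joint_pos': array([ 87.5543,  20.5902,   0.6334,  -0.0198, -70.135 , -16.5075]), 'qvel': array([ 0.1093, -0.0163, -0.0358, -0.0407,  0.0511,  0.0485]), 'tau': array([  0.0009, -58.2722,  29.305 ,   6.9975,   0.007 ,  -0.0001]), 'tool_pos': array([0.2191, 0.6379, 0.2256]), 'orientation': array([-179.9918,   -0.0933, -108.96  ]), 'force': array([ 0.1888, -0.2529,  0.2271]), 'moment': array([0.0069, 0.0216, 0.0438]), 'opening': 0.08779828267811272}
side [0.0975 0.4456 0.6578] [ 0.4807 -0.6571 -0.5807] 399.8791000519251
side head 0.73 [ 0.6275 -0.0866  0.121 ]
side head 0.3 [ 0.603  -0.0911  0.1375]
side cradle 0.84 [ 0.6067 -0.0882  0.1383]
side crank_bar 0.8 [ 0.6057 -0.0878  0.1406]
side box_a_mid 0.84 [ 0.5189 -0.0889  0.0824]
side lid_a_mid 0.55 [ 0.5349 -0.113   0.1059]
side lid_b_mid 0.64 [ 0.5045 -0.3196  0.0411]
side tray 0.97 [ 0.5026  0.0198 -0.0029]
side tray 0.36 [ 0.6558 -0.3814  0.0424]
side rivet_tin 0.64 [ 0.4233 -0.1412  0.0328]
side spool 0.51 [ 0.494  -0.1503  0.028 ]
side glue 0.82 [ 0.6143 -0.3664  0.06  ]
side dye_brown 0.6 [ 0.6596 -0.3811  0.0385]
side dye_black 0.51 [ 0.6945 -0.3837  0.0452]
top [ 0.4287 -0.1892  0.9331] [ 0.1531 -0.0124 -0.9881] 373.4213370605725
top head 0.8 [ 0.6318 -0.1302  0.1714]
top cradle 0.58 [ 0.6189 -0.128   0.1689]
top crank_bar 0.6 [ 0.6174 -0.1283  0.1772]
top lid_a_mid 0.82 [ 0.5351 -0.1227  0.1126]
top lid_b_mid 0.88 [ 0.4952 -0.3307  0.0393]
top tray 0.62 [0.5021 0.0189 0.0036]
top rivet_tin 0.7 [ 0.4292 -0.1555  0.0325]
top rivet_tin 0.15 [ 0.5003 -0.1589  0.041 ]
top spool 0.6 [ 0.5001 -0.1572  0.042 ]
top spool 0.59 [ 0.6185 -0.1266  0.166 ]
top glue 0.94 [ 0.6127 -0.3817  0.085 ]
top glue 0.55 [ 0.6181 -0.1299  0.1699]
top dye_brown 0.7 [ 0.6569 -0.3845  0.0553]
top dye_black 0.65 [ 0.6921 -0.3882  0.0557]
top dye_black 0.34 [ 0.5337 -0.1224  0.1126]
```

```bash
python3 - <<'E'
from h import *
a=[cv2.imread(f"pics/{n}0.png") for n in("side","top")]
cv2.imwrite("pics/s2.png",cv2.resize(a[0],(800,600),interpolation=cv2.INTER_CUBIC)); cv2.imwrite("pics/t2.png",cv2.resize(a[1],(800,600),interpolation=cv2.INTER_CUBIC))
E
```

```text
(no output)
```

View pics/s2.png

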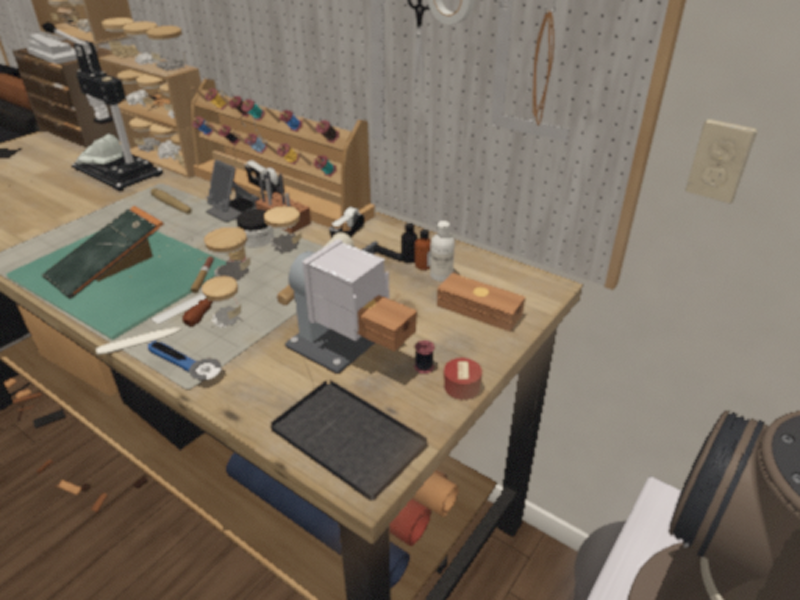

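View pics/t2.png

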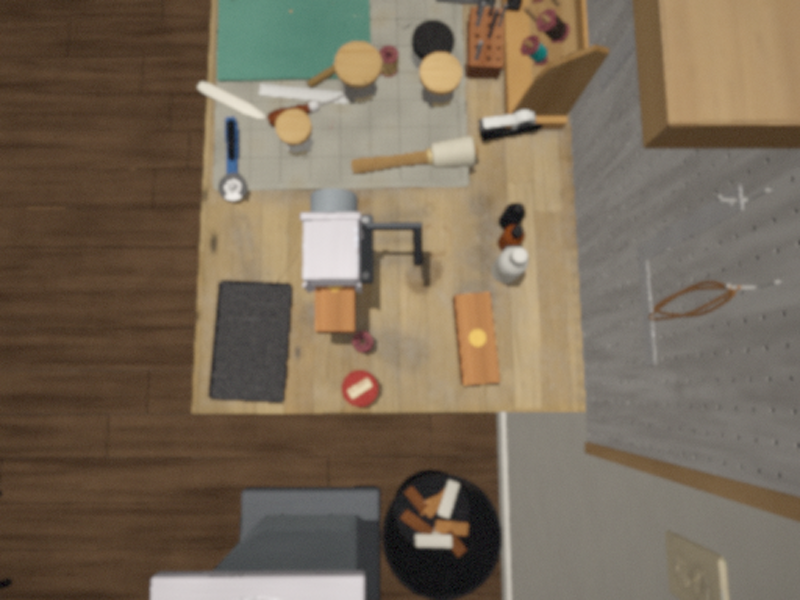

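The side view (800×600) shows the cradle at about (345,290) with box_a sticking out at (388,318), box_b at (480,300) and the tray at (350,437). The top view shows the crank bar on the right at about (420,250), box_b at (477,338) and the tray at (250,340). Next I'll fit each silhouette in both views.

```bash
cat >> h.py <<'E'
from scipy.optimize import minimize
def hexa(x0,x1,y0,y1,z0,z1): return np.array([[x,y,z] for x in(x0,x1) for y in(y0,y1) for z in(z0,z1)],float)
def place(P,x,y,yaw):
    c,s=np.cos(yaw),np.sin(yaw); return P@np.array([[c,s,0],[-s,c,0],[0,0,1]])+[x,y,0]
def fit(pics,masks,P,x0,dz=False):
    def cost(q):
        e=0
        for p,m in zip(pics,masks):
            X=place(P,*q[:3]); 
            if dz: X=X+[0,0,q[3]]
            uv=proj(p,X)*4+1.5; im=np.zeros((384*4,512*4),np.uint8)
            cv2.fillConvexPoly(im,cv2.convexHull(np.round(uv*16).astype(np.int32)),255,shift=4)
            im=cv2.resize(im,(512,384),interpolation=cv2.INTER_AREA)/255.
            e+=np.abs(im-m).sum()/m.sum()
        return e/len(pics)
    n=len(x0); sx=np.vstack([x0]+[np.array(x0)+np.eye(n)[i]*[.012,.012,.08,.01][i] for i in range(n)])
    r=minimize(cost,x0,method="Nelder-Mead",options=dict(initial_simplex=sx,xatol=1e-4,fatol=1e-5,maxiter=250))
    return r.x,r.fun
E
cat > m.py <<'E'
from h import *
np.set_printoptions(precision=4,suppress=True)
S=[ctrl.snapshot(n) for n in("side","top")]
def masks(l,near=None):
    out=[]
    for p in S:
        c=ctrl.outline_of(p,l)
        if near is not None: c=[k for k in c if np.linalg.norm(np.argwhere(k["pixels"]).mean(0)[::-1]-proj(p,near)[0])<25]
        out.append(c[0]["pixels"].astype(float) if c else None)
    return out
def run(name,P,ms,x0,dz=False):
    for idx in ([0,1],[0],[1]):
        if all(ms[i] is not None for i in idx):
            if dz and len(idx)<2: continue
            q,f=fit([S[i] for i in idx],[ms[i] for i in idx],P,x0,dz); print(name,idx,q[:2],np.degrees(q[2]),q[3:],round(f,3))
E
cat > a.py <<'E'
from m import *
B=hexa(-.07,.07,-.028,.028,0,.04)
mb=masks("box_b_mid",[.5,-.325,.02]); run("b",B,mb,[.5,-.325,-.05,0.],True)
run("tray",hexa(-.095,.095,-.059,.059,0,.011),masks("tray",[.5,.02,0]),[.5,.02,0.,0.],True)
mh=masks("head",[.62,-.12,.12]); w=[]
for p,m in zip(S,mh):
    hsv=cv2.cvtColor(p["pixels"],cv2.COLOR_BGR2HSV); g=p["pixels"].astype(int)
    k=(m>0)&(g.min(2)>130); n,l,s,_=cv2.connectedComponentsWithStats(k.astype(np.uint8)); i=1+np.argmax(s[1:,4]); w.append((l==i).astype(float)); print("white",s[i])
run("cradle",hexa(-.07,.013,-.0375,.0375,.064,.176),w,[.62,-.125,-.05])
ma=masks("box_a_mid",[.52,-.12,.1]); run("a_out",hexa(-.13,-.07,-.028,.028,.072,.112),ma,[.62,-.125,-.05])
for i,p in enumerate(S):
    v=p["pixels"].copy()
    for m,c in((mb[i],(255,0,0)),(w[i],(0,255,0)),(ma[i],(0,0,255))):
        if m is not None: v[cv2.morphologyEx(m.astype(np.uint8),cv2.MORPH_GRADIENT,np.ones((2,2)))>0]=c
    cv2.imwrite(f"pics/m{i}.png",v)
v=np.hstack([cv2.resize(cv2.imread("pics/m0.png")[130:270,170:350],(400,311)),cv2.resize(cv2.imread("pics/m1.png")[110:270,170:340],(400,376))[:311]]);cv2.imwrite("pics/mm.png",v)
print("bench right edge",onz(S[1],(370,200),0),onz(S[1],(375,256),0))
K=proj(S[1],[[.6,-.25,.12]]);print(K)
E
python3 a.py
```

```text
tray [0, 1] [0.5046 0.0197] -2.9134670987205156 [-0.0034] 0.032
white [ 185  153   60   64 1769]
white [ 193  121   43   63 1981]
cradle [0, 1] [ 0.6611 -0.1175] 1.5853069091675631 [] 0.384
cradle [0] [ 0.6564 -0.136 ] -48.741769754543895 [] 0.49
cradle [1] [ 0.6595 -0.1172] 3.6798165796727766 [] 0.226
a_out [0] [ 0.6385 -0.1235] -4.3737474387187945 [] 2.737
bench right edge [ 0.5478 -0.5064  0.    ] [ 0.4083 -0.5115  0.    ]
[[271.8215 170.0356]]
```

View pics/mm.png

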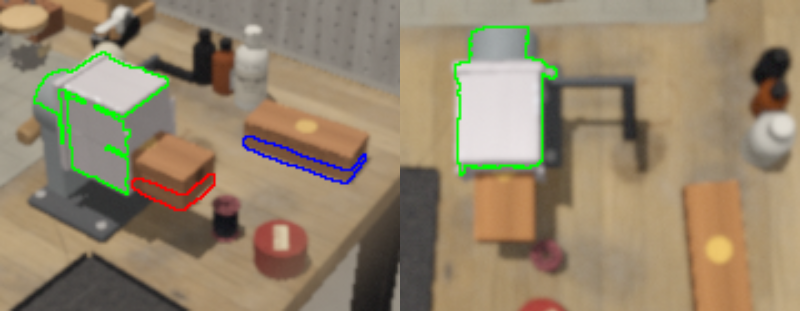

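```bash
cat > b.py <<'E'
from m import *
B=hexa(-.07,.07,-.028,.028,0,.04)
def un(a,b):
    return [np.maximum(x if x is not None else 0,y) if y is not None else x for x,y in zip(a,b)]
mb=un(masks("box_b_mid",[.5,-.325,.02]),masks("lid_b_mid",[.5,-.325,.03]))
run("b",B,mb,[.5,-.325,-.05,0.],True); run("b",B,mb,[.5,-.325,-.05])
ma=un(masks("box_a_mid",[.53,-.12,.09]),masks("lid_a_mid",[.53,-.12,.1]))
run("a_out",hexa(-.13,-.07,-.028,.028,.072,.112),ma,[.63,-.12,-.05]); run("a_out",hexa(-.13,-.07,-.028,.028,.072,.112),ma,[.63,-.12,-.05,0.],True)
p=S[1]; g=p["pixels"].astype(int).min(2); k=np.zeros((384,512),np.uint8); k[139:180,194:231]=(g[139:180,194:231]>130)
r=cv2.minAreaRect(np.argwhere(k)[:,::-1].astype(np.float32)); bx=cv2.boxPoints(r)
print(r); print(np.array([onz(p,u,.176) for u in bx]))
# edges: fit lines left/right
for side in (0,1):
    e=[(np.flatnonzero(k[i])[[0,-1]][side]+(side-.5),i) for i in range(142,176)]
    vx,vy,x0,y0=cv2.fitLine(np.array(e,np.float32),cv2.DIST_HUBER,0,.01,.01).ravel()
    q=[onz(p,(x0+vx*(v-y0)/vy,v),.176) for v in (142,176)]; d=(q[0]-q[1]); print(side,q,np.degrees(np.arctan2(d[1],d[0])))
for l in("rivet_tin","spool","glue","dye_brown","dye_black"): pass
E
python3 b.py
```

```text
b [0, 1] [ 0.5051 -0.3359] 4.536867141488127 [-0.0035] 0.091
b [0, 1] [ 0.5046 -0.3339] 4.922529240649975 [] 0.101
b [0] [ 0.5051 -0.332 ] 4.2215882141627805 [] 0.087
b [1] [ 0.504  -0.3352] 4.384576182107848 [] 0.094
a_out [0, 1] [ 0.6422 -0.1209] 0.35211829347568163 [] 0.097
a_out [0] [ 0.6415 -0.1221] -1.7002521631893481 [] 0.114
a_out [1] [ 0.6423 -0.1222] -0.2044429026713406 [] 0.059
a_out [0, 1] [ 0.6423 -0.121 ] 0.3148733095476908 [-0.0021] 0.088
((212.0, 159.0), (40.0, 36.0), 90.0)
[[ 0.6546 -0.0837  0.176 ]
 [ 0.6546 -0.159   0.176 ]
 [ 0.5694 -0.1593  0.176 ]
 [ 0.5695 -0.0853  0.176 ]]
0 [array([ 0.6481, -0.0828,  0.176 ]), array([ 0.5758, -0.0842,  0.176 ])] 1.1190588718978607
1 [array([ 0.6481, -0.1579,  0.176 ]), array([ 0.5757, -0.1583,  0.176 ])] 0.27509095764184105
```

Call:
{"method": "carry_out", "body": {"increments": [[0,0,5,60,-50,10,0],[0,0,10,110,-100,20,0],[0,0,15,160,-150,20,0],[0,0,20,200,-200,20,0],[0,0,23.5,220,-260,20,0],[0,0,23.5,235,-320,20,0],[0,0,23.5,245,-380,20,0],[0,0,23.5,255,-440,20,0],[0,0,23.5,260,-500,20,0],[0,0,23.5,260,-560,20,0],[0,0,23.5,260,-620,20,0],[0,0,23.5,260,-680,20,0],[0,0,23.5,258,-740,20,0],[0,0,23.5,256,-800,15,0],[0,0,23.5,254,-860,10,0],[0,0,23.5,253,-915,0,0],[0,0,23.5,253,-960,-25,0],[0,0,23.5,253,-975,-70,0],[0,0,23.5,253,-975,-110,0],[0,0,23.5,253,-975,-110,0]]}}

```text
clock: 4.8
tool_pos: [0.47, -0.3362, 0.1138]
orientation: [179.7, 0.2, -85.5]
force: [0.2, -0.4, 0.1]
opening: 0.0878
```

```bash
cat > look.py <<'E'
import sys; from h import *
n=sys.argv[1]; c=[int(v) for v in sys.argv[2:10]]
def crop(p,a): 
    v=p["pixels"][a[1]:a[3],a[0]:a[2]]; return cv2.resize(v,(400,int(400*v.shape[0]/v.shape[1])),interpolation=cv2.INTER_CUBIC)
a,b=crop(ctrl.snapshot("side"),c[:4]),crop(ctrl.snapshot("top"),c[4:]); h=max(len(a),len(b))
cv2.imwrite(f"pics/{n}.png",np.hstack([cv2.copyMakeBorder(v,0,h-len(v),0,0,cv2.BORDER_CONSTANT) for v in(a,b)])[:600])
E
python3 look.py l1 170 110 370 290 180 110 360 280
```

```text
(no output)
```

View pics/l1.png

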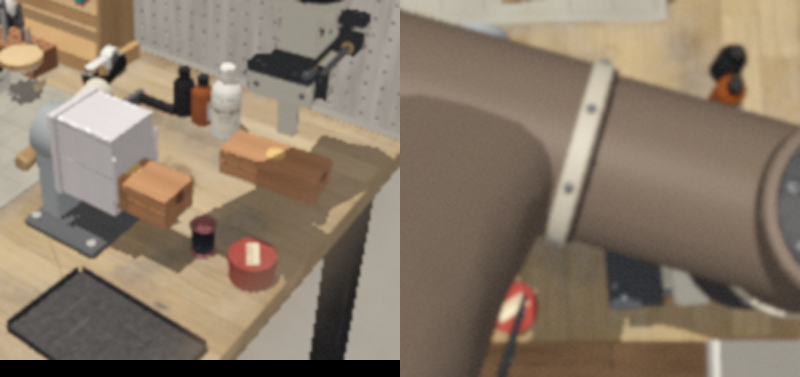

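The side view shows the gripper straddling box_b at about (285,130), with its long side across the box. The arm hides the top view. I'll go down and grip.

Call:
{"method": "carry_out", "body": {"increments": [[0,0,0,0,0,-45,0],[0,0,0,0,0,-80,0],[0,0,0,0,0,-100,0],[0,0,0,0,0,-110,0],[0,0,0,0,0,-110,0],[0,0,0,0,0,-110,0.5],[0,0,0,0,0,-110,0.6],[0,0,0,0,0,-110,0.6],[0,0,0,0,0,-110,0.6],[0,0,0,0,0,-110,0.6]]}}

```text
clock: 6.15
tool_pos: [0.4723, -0.3366, 0.0069]
orientation: [-180.0, -0.0, -85.4]
force: [-1.2, 1.7, 4.1]
opening: 0.0559
```

Call:
{"method": "carry_out", "body": {"increments": [[0,0,0,0,0,10,0.6],[0,0,0,0,0,35,0.6],[0,0,0,-3,0,70,0.6],[0,0,0,-10,5,105,0.6],[0,0,0,-20,20,130,0.6],[0,0,-1,-30,45,140,0.6],[0,0,-2,-37,80,140,0.6],[0,0,-3,-37,115,140,0.6],[0,0,-4,-37,150,140,0.6],[0,0,-4,-37,180,140,0.6],[0,0,-4,-37,203,135,0.6],[0,0,-4,-37,214,127,0.6],[0,0,-4,-37,214,125,0.6],[0,0,-4,-37,214,125,0.6],[0,0,-4,-37,214,125,0.6]]}}

```text
clock: 8.02
tool_pos: [0.4353, -0.1232, 0.1316]
orientation: [180.0, -0.0, -89.5]
force: [-0.7, -0.0, -1.2]
opening: 0.0556
```

```bash
python3 look.py l2 170 130 320 270 180 110 330 250
```

```text
(no output)
```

View pics/l2.png

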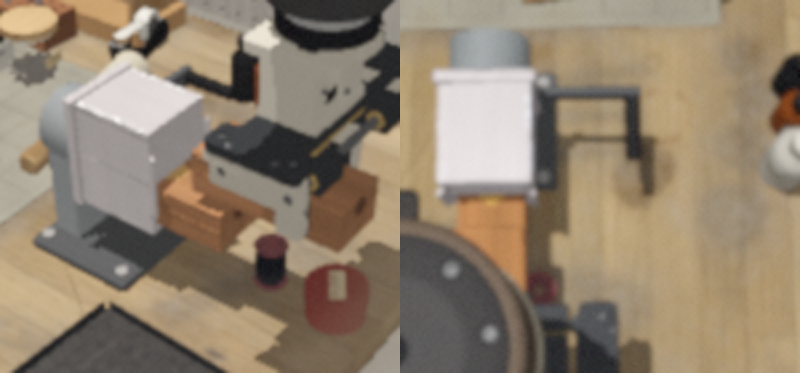

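The side view shows box_b held level above box_a at about (260,195), and the top view shows it lined up with the cradle. I'll insert it most of the way and check the force.

Call:
{"method": "carry_out", "body": {"increments": [[0,0,0,15,0,0,0.6],[0,0,0,28,0,0,0.6],[0,0,0,38,0,0,0.6],[0,0,0,48,0,0,0.6],[0,0,0,60,0.5,0,0.6],[0,0,0,74,0.5,0,0.6],[0,0,0,88,1,0,0.6],[0,0,0,100,1,0,0.6],[0,0,0,100,1,0,0.6]]}}

```text
clock: 9.25
tool_pos: [0.536, -0.1216, 0.1313]
orientation: [180.0, -0.0, -89.5]
force: [-0.5, 0.4, -1.8]
opening: 0.0557
```

Call:
{"method": "carry_out", "body": {"increments": [[0,0,0,7,0,0,0.6],[0,0,0,12,0,0,0.6],[0,0,0,15,0,0,0.6],[0,0,0,17,0,0,0.6],[0,0,0,17,0,0,0.6]]}}

```text
clock: 9.88
tool_pos: [0.5497, -0.1215, 0.1308]
orientation: [179.7, 0.0, -89.5]
force: [-7.3, 1.4, 1.5]
opening: 0.0557
```

Call:
{"method": "carry_out", "body": {"increments": [[0,0,0,-2,0,-2,0.6],[0,0,0,-2,0,-2,0.2],[0,0,0,-2,0,-2,0.2],[0,0,0,-2,0,-2,0.2],[0,0,0,-2,0,30,0.2],[0,0,0,-2,0,70,0.2],[0,0,0,0,-10,105,0.2],[3,0,0,15,-40,115,0.3],[8,0,0,32,-75,115,0.4],[13,0,0,50,-110,115,0.45],[18,0,0,65,-141,110,0.45],[18,0,0,65,-141,80,0.45],[18,0,0,65,-141,56,0.45],[18,0,0,65,-141,56,0.45]]}}

```text
clock: 11.62
tool_pos: [0.6162, -0.2625, 0.1852]
orientation: [179.9, 18.1, -89.5]
force: [0.3, -0.4, -0.6]
opening: 0.0483
```

```bash
python3 look.py l3 150 90 320 250 180 110 330 250
```

```text
(no output)
```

View pics/l3.png

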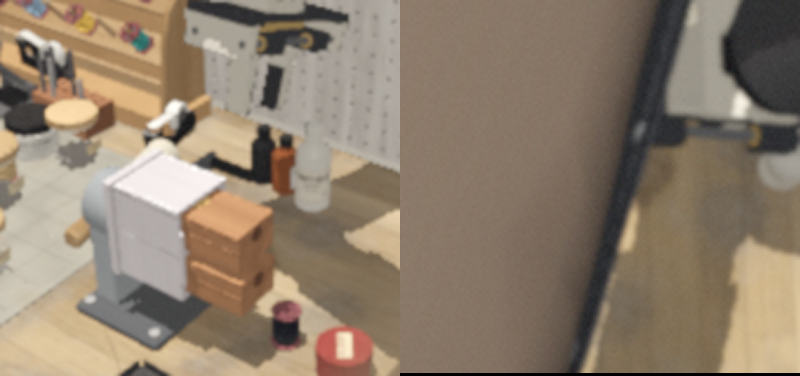

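Both boxes are flush in the cradle, at about (230,250) in the side crop, and the gripper is above the bar. I'll descend along the tool axis and grip.

Call:
{"method": "carry_out", "body": {"increments": [[0,0,0,0,10,-30,0.45],[0,0,0,0,20,-60,0.45],[0,0,0,0,26,-79,0.45],[0,0,0,0,28,-86,0.45],[0,0,0,0,28,-86,0.45],[0,0,0,0,28,-86,0.85],[0,0,0,0,28,-86,0.9],[0,0,0,0,28,-86,0.9],[0,0,0,0,28,-86,0.9],[0,0,0,0,28,-86,0.9]]}}

```text
clock: 12.98
tool_pos: [0.6173, -0.2326, 0.1025]
orientation: [-179.8, 18.2, -89.4]
force: [-0.6, 8.9, 5.6]
opening: 0.013
```

```bash
python3 - <<'E'
import numpy as np
def T(p):
    p=np.radians(p); th=np.radians(18*np.cos(p)); return np.array([-.1195-.12*np.cos(p)+.019*np.sin(th), .12+.12*np.sin(p)-.019*np.cos(th)])*1000,np.degrees(th)
for a,ps in (((-235,102,18),range(0,101,7)),(None,range(98,184,7))):
    if a is None: t,h=T(98);a=(t[0],t[1],h)
    for p in ps:
        t,h=T(p); print(p,np.round([h-a[2],t[0]-a[0],t[1]-a[1]],1))
E
```

```text
0 [ 0.   1.4 -0.1]
7 [-0.1  2.2 14.5]
14 [-0.5  4.8 28.9]
21 [-1.2  9.  42.8]
28 [-2.1 14.7 56.1]
35 [-3.3 22.  68.5]
42 [-4.6 30.7 79.8]
49 [-6.2 40.7 90. ]
56 [-7.9 51.7 98.8]
63 [ -9.8  63.7 106.1]
70 [-11.8  76.5 111.9]
77 [-14.   89.8 116. ]
84 [-16.1 103.6 118.4]
91 [-18.3 117.5 119. ]
98 [-20.5 131.4 117.9]
98 [0. 0. 0.]
105 [-2.2 13.6 -2.9]
112 [-4.2 26.9 -7.5]
119 [ -6.2  39.4 -13.7]
126 [ -8.1  51.2 -21.4]
133 [ -9.8  61.9 -30.7]
140 [-11.3  71.5 -41.2]
147 [-12.6  79.8 -52.8]
154 [-13.7  86.7 -65.5]
161 [-14.5  92.  -79. ]
168 [-15.1  95.8 -93. ]
175 [ -15.4   97.8 -107.5]
182 [ -15.5   98.2 -122.1]
```

Call:
{"method": "carry_out", "body": {"increments": [[0,0,0,0,1.5,5,0.9],[0,0,0,0,2,15,0.9],[-0.5,0,0,0,5,29,0.9],[-1,0,0,0,9,43,0.9],[-2,0,0,0,15,56,0.9],[-3.3,0,0,0,22,68.5,0.9],[-4.6,0,0,0,31,80,0.9],[-6.2,0,0,0,41,90,0.9],[-8,0,0,0,52,99,0.9],[-10,0,0,0,64,106,0.9],[-12,0,0,0,76.5,112,0.9],[-14,0,0,0,90,116,0.9],[-16,0,0,0,103.5,118.5,0.9],[-18.3,0,0,0,117.5,119,0.9],[-20.5,0,0,0,131.4,118,0.9]]}}

```text
clock: 14.85
tool_pos: [0.6168, -0.1038, 0.2227]
orientation: [-179.9, -2.7, -89.5]
force: [-1.3, -4.5, 4.6]
opening: 0.0127
```

Call:
{"method": "carry_out", "body": {"increments": [[-2.2,0,0,0,13.6,-3,0.9],[-4.2,0,0,0,27,-7.5,0.9],[-6.2,0,0,0,39.5,-13.7,0.9],[-8,0,0,0,51,-21.5,0.9],[-9.8,0,0,0,62,-31,0.9],[-11.3,0,0,0,71.5,-41,0.9],[-12.6,0,0,0,80,-53,0.9],[-13.7,0,0,0,87,-65.5,0.9],[-14.5,0,0,0,92,-79,0.9],[-15,0,0,0,96,-93,0.9],[-15.4,0,0,0,98,-107.5,0.9],[-15.5,0,0,0,98,-117,0.9],[-15.5,0,0,0,98,-121,0.9],[-15.5,0,0,0,98,-121,0.9]]}}

```text
clock: 16.6
tool_pos: [0.6174, -0.0048, 0.0998]
orientation: [179.9, -18.0, -89.4]
force: [-10.2, 6.6, 15.5]
opening: 0.0129
```

```bash
python3 look.py l4 150 90 320 250 180 110 330 250
```

```text
(no output)
```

View pics/l4.png

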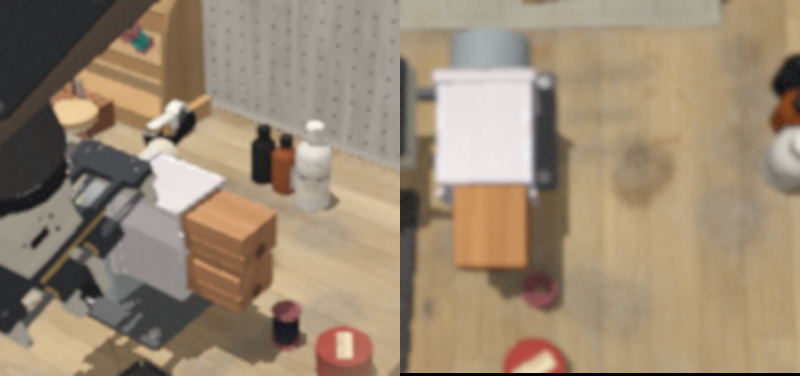

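The cradle is over: the top view shows the crank on the left at about (425,95), and both boxes are still home. Next I'll release the bar and go to the upper box.

Call:
{"method": "carry_out", "body": {"increments": [[0,0,0,0,0,2,0.45],[0,0,0,0,0,2,0.45],[0,0,0,0,0,2,0.45],[0,0,0,0,10,30,0.45],[0,0,0,0,20,62,0.4],[0,0,0,0,28,95,0.3],[5,0,0,-5,20,130,0.2],[10,0,0,-20,-10,151,0.15],[15,0,0,-40,-50,151,0.1],[18,0,0,-60,-90,151,0.1],[18,0,0,-68,-116.5,145,0.1],[18,0,0,-68,-116.5,110,0.1],[18,0,0,-68,-116.5,70,0.1],[18,0,0,-68,-116.5,40,0.1],[18,0,0,-68,-116.5,25,0.1],[18,0,0,-68,-116.5,25,0.1]]}}

```text
clock: 18.7
tool_pos: [0.5489, -0.1219, 0.1228]
orientation: [179.9, -0.0, -89.5]
force: [0.4, 0.2, 1.4]
opening: 0.0788
```

Call:
{"method": "carry_out", "body": {"increments": [[0,0,0,0,0,0,0.4],[0,0,0,0,0,0,0.6],[0,0,0,0,0,0,0.6],[0,0,0,0,0,0,0.6],[0,0,0,0,0,0,0.6],[0,0,0,0,0,2,0.6],[0,0,0,0,0,2,0.6]]}}

```text
clock: 19.58
tool_pos: [0.5488, -0.1216, 0.1252]
orientation: [180.0, 0.0, -89.5]
force: [0.6, 0.2, -2.4]
opening: 0.0556
```

```bash
python3 - <<'E'
from m import *
# tray refit from fresh pictures
T=hexa(-.095,.095,-.059,.059,0,.011)
m=masks("tray",[.505,.02,0]); run("tray",T,m,[.505,.02,-.05])
for p in S:
    for l in("rivet_tin","spool"): print(l,[r["centre"] for r in ctrl.search_frame(p,l)[:1]])
E
```

```text
tray [0, 1] [0.5034 0.0206] -1.972837726769562 [] 0.202
tray [0] [0.5034 0.0211] -2.4791102491515327 [] 0.037
tray [1] [0.501 0.019] -2.4746682113171627 [] 0.354
rivet_tin [[0.4222, -0.1403, 0.0345]]
spool [[0.4952, -0.1481, 0.0307]]
rivet_tin [[0.4289, -0.154, 0.0358]]
spool []
```

Call:
{"method": "carry_out", "body": {"increments": [[0,0,0,-6,0,0,0.6],[0,0,0,-20,0,0,0.6],[0,0,0,-38,0,0,0.6],[0,0,0,-58,0,0,0.6],[0,0,0,-78,0,1,0.6],[0,0,0,-98,0,3,0.6],[0,0,0,-116,0,5,0.6],[0,0,0,-122,5,6,0.6],[0,0,-0.5,-122,30,6,0.6],[0,0,-1,-115,60,6,0.6],[0,0,-2,-100,95,6,0.6],[0,0,-3,-85,125,4,0.6],[0,0,-3.1,-78,143.5,-10,0.6],[0,0,-3.1,-78,143.5,-40,0.6],[0,0,-3.1,-78,143.5,-70,0.6],[0,0,-3.1,-78,143.5,-95,0.6],[0,0,-3.1,-78,143.5,-108,0.6],[0,0,-3.1,-78,143.5,-114,0.6],[0,0,-3.1,-78,143.5,-114,0.6]]}}

```text
clock: 22.35
tool_pos: [0.4714, 0.0218, 0.0116]
orientation: [180.0, -0.0, -92.5]
force: [0.6, -0.4, -2.3]
opening: 0.0558
```

```bash
python3 look.py l5 150 130 320 340 110 110 310 270
```

View pics/l5.png

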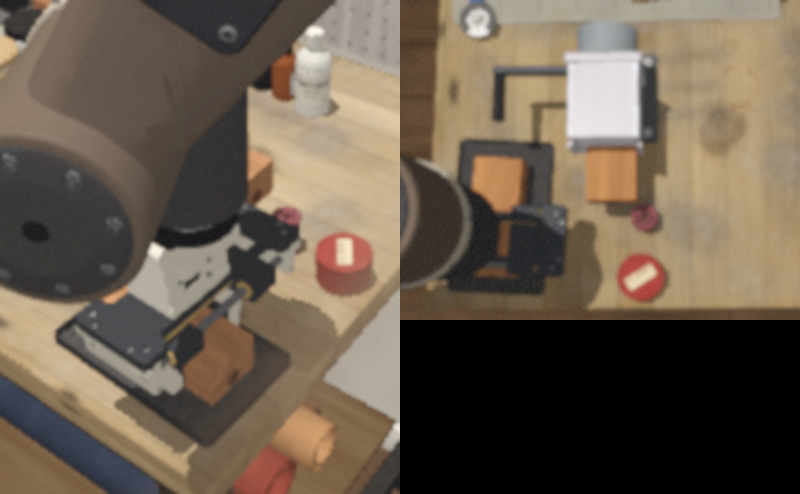

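The box is above the tray, lengthways and centred (side crop (220,345), top crop (500,215)). I'll lower gently to contact.

Call:
{"method": "carry_out", "body": {"increments": [[0,0,0,0,0,-3,0.6],[0,0,0,0,0,-5,0.6],[0,0,0,0,0,-7,0.6],[0,0,0,0,0,-7,0.6]]}}

```text
clock: 22.95
tool_pos: [0.4712, 0.0218, 0.0045]
orientation: [180.0, -0.0, -92.6]
force: [1.2, 0.2, -3.0]
opening: 0.0562
```

Call:
{"method": "carry_out", "body": {"increments": [[0,0,0,0,0,-1,0.6],[0,0,0,0,0,-2,0.6],[0,0,0,0,0,-2,0.6]]}}

```text
clock: 23.32
tool_pos: [0.4713, 0.0218, 0.0042]
orientation: [-180.0, -0.0, -92.5]
force: [-8.7, 0.5, 24.9]
opening: 0.0558
```

Call:
{"method": "carry_out", "body": {"increments": [[0,0,0,0,0,1,0.6],[0,0,0,0,0,1,0.25],[0,0,0,0,0,1,0.25],[0,0,0,0,0,1,0.25],[0,0,0,0,0,25,0.25],[0,0,0,0,0,70,0.2],[0,0,0,0,0,125,0.15],[0,-1,0,5,-10,180,0.1],[0,-4,1,15,-50,215,0.1],[0,-7,2,28,-100,220,0.1],[-0.3,-10,3,34,-143.5,215,0.1],[-0.3,-10,3,34,-143.5,165,0.1],[-0.3,-10,3,34,-143.5,115,0.1],[-0.3,-10,3,34,-143.5,80,0.1],[-0.3,-10,3,36,-143.5,68,0.1],[-0.3,-10,3,50,-143.5,68,0.1],[-0.3,-10,3,61,-143.5,68,0.1],[-0.3,-10,3,61,-143.5,68,0.1]]}}

```text
clock: 25.58
tool_pos: [0.5344, -0.1215, 0.0718]
orientation: [-169.8, -0.1, -89.5]
force: [0.1, 0.6, 0.1]
opening: 0.079
```

```bash
cat > c.py <<'E'
from m import *
from b import un
E
python3 - <<'E'
import sys; sys.path.insert(0,'.')
from m import *
def un(a,b): return [np.maximum(x if x is not None else 0,y) if y is not None else x for x,y in zip(a,b)]
t=[.504,.02,.03]
ms=un(masks("box_a_mid",t),masks("lid_a_mid",t))
print([None if m is None else m.sum() for m in ms])
run("a",hexa(-.07,.07,-.028,.028,.002,.042),ms,[.504,.02,-.045])
E
python3 look.py l6 150 90 320 340 110 110 310 270
```

```text
[np.float64(2189.0), None]
a [0] [0.5002 0.0217] -2.99229839480891 [] 0.033
```

View pics/l6.png

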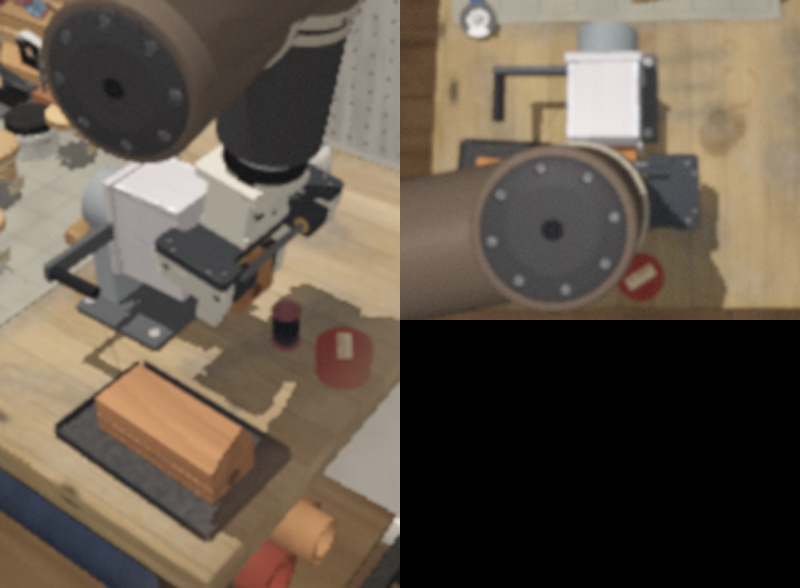

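Box_a lies flat in the tray, squarely (side crop (175,430)). The gripper straddles the lower box with clearance to the cradle. I'll grip it and draw it out slightly.

Call:
{"method": "carry_out", "body": {"increments": [[0,0,0,0,0,0,0.4],[0,0,0,0,0,0,0.6],[0,0,0,0,0,0,0.6],[0,0,0,0,0,0,0.6],[0,0,0,0,0,0,0.6],[0,0,0,0,0,2,0.6],[0,0,0,-6,0,2,0.6],[0,0,0,-18,0,2,0.6],[0,0,0,-34,0,2,0.6],[0,0,0,-50,0,2,0.6],[0,0,0,-66,0,2,0.6],[0,0,0,-80,0,2,0.6],[0,0,0,-93,0,2,0.6],[0,0,0,-97,0,2,0.6],[0,0,0,-97,0,2,0.6]]}}

```text
clock: 27.85
tool_pos: [0.4354, -0.1216, 0.0728]
orientation: [-170.0, -0.1, -89.5]
force: [-0.2, -0.5, -2.1]
opening: 0.0555
```

```bash
python3 look.py l7 190 130 320 270 180 110 310 270
```

```text
(no output)
```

View pics/l7.png

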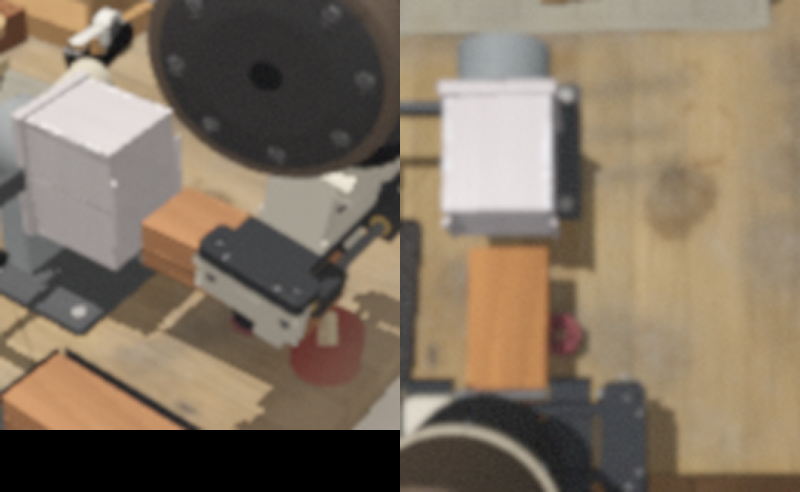

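The top view shows box_b clear of the mouth (gap at about (505,240)) and looking level in the gripper. I'll carry it over box_a.

Call:
{"method": "carry_out", "body": {"increments": [[0,0,0,-5,0,3,0.6],[0,0,0,-8,5,8,0.6],[0,0,-0.5,-8,25,12,0.6],[0,0,-1,-5,50,14,0.6],[0,0,-2,3,80,14,0.6],[0,0,-3,11,110,14,0.6],[0,0,-3.2,17,135,12,0.6],[0,0,-3.2,19,145,5,0.6],[0,0,-3.2,19,145,-8,0.6],[0,0,-3.2,19,145,-18,0.6],[0,0,-3.2,19,145,-24,0.6],[0,0,-3.2,19,145,-24,0.6]]}}

```text
clock: 29.45
tool_pos: [0.4538, 0.0227, 0.0481]
orientation: [-170.1, -0.2, -92.8]
force: [-0.4, -0.1, -1.6]
opening: 0.0559
```

```bash
python3 look.py l8 160 210 290 330 120 150 250 260
```

```text
(no output)
```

View pics/l8.png

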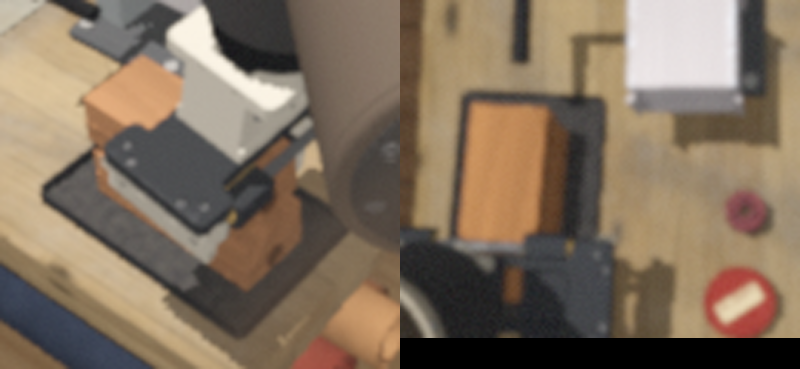

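Both views show box_b directly above box_a and aligned with it (side crop (190,180), top crop (515,170)). I'll lower to contact.

Call:
{"method": "carry_out", "body": {"increments": [[0,0,0,0,0,-2,0.6],[0,0,0,0,0,-4,0.6],[0,0,0,0,0,-5,0.6],[0,0,0,0,0,-5,0.6]]}}

```text
clock: 30.05
tool_pos: [0.4542, 0.0232, 0.0435]
orientation: [-170.0, -0.1, -92.8]
force: [-0.2, 0.6, -2.1]
opening: 0.0561
```

Call:
{"method": "carry_out", "body": {"increments": [[0,0,0,0,0,-1,0.6],[0,0,0,0,0,-1.5,0.6],[0,0,0,0,0,-1.5,0.6]]}}

```text
clock: 30.42
tool_pos: [0.4542, 0.0231, 0.042]
orientation: [-170.0, -0.1, -92.8]
force: [-0.4, -0.9, -0.0]
opening: 0.0562
```

Call:
{"method": "carry_out", "body": {"increments": [[0,0,0,0,0,-1,0.6],[0,0,0,0,0,-1,0.6],[0,0,0,0,0,0,0.25],[0,0,0,0,0,0,0.25],[0,0,0,0,0,0,0.25],[0,0,0,-5,0,25,0.25],[0,0,0,-8,0,60,0.2],[0,0,0,-8,0,110,0.2],[0,0,0,-8,0,160,0.2],[0,10,0,10,-30,190,0.2],[0,10,0,20,-90,200,0.2],[0,10,0,20,-150,200,0.2],[0,10,0,10,-210,200,0.2],[0,10,0,0,-270,200,0.2],[0,10,0,0,-300,200,0.2],[0,10,0,0,-300,200,0.2]]}}

```text
clock: 32.42
tool_pos: [0.4537, -0.2785, 0.2415]
orientation: [180.0, -0.6, -92.9]
force: [-0.5, 1.2, -0.6]
opening: 0.0699
```

```bash
python3 look.py l9 160 210 290 330 110 140 260 270; python3 - <<'E'
from m import *
U=None
for l in("box_a_mid","box_b_mid","lid_a_mid","lid_b_mid"):
    for i,p in enumerate(S):
        for r in ctrl.search_frame(p,l)[:2]: print(l,i,round(r["confidence"],2),r["centre"])
ms=[]
for p in S:
    u=np.zeros((384,512))
    for l in("box_a_mid","lid_a_mid"):
        for c in ctrl.outline_of(p,l):
            if np.linalg.norm(np.argwhere(c["pixels"]).mean(0)[::-1]-proj(p,[.503,.02,.042])[0])<25: u=np.maximum(u,c["pixels"])
    ms.append(u if u.sum() else None)
run("stack",hexa(-.07,.07,-.028,.028,.002,.082),ms,[.503,.02,-.05])
run("tray",hexa(-.095,.095,-.059,.059,0,.011),masks("tray",[.505,.02,0]),[.505,.02,-.05])
E
```

```text
box_a_mid 0 0.83 [0.4595, 0.0485, 0.0336]
box_a_mid 0 0.17 [0.6107, -0.3644, 0.0603]
box_a_mid 1 0.68 [0.4171, -0.0084, 0.0037]
box_b_mid 0 0.85 [0.4933, 0.0281, 0.0826]
lid_a_mid 0 0.9 [0.4702, 0.0479, 0.0096]
lid_a_mid 0 0.25 [0.6124, -0.3667, 0.0592]
lid_b_mid 0 0.64 [0.4784, 0.0495, 0.0531]
stack [0] [0.4983 0.0264] -7.052993452786421 [] 2.447
tray [0] [0.5035 0.0225] -2.678941018620514 [] 1.321
```

View pics/l9.png

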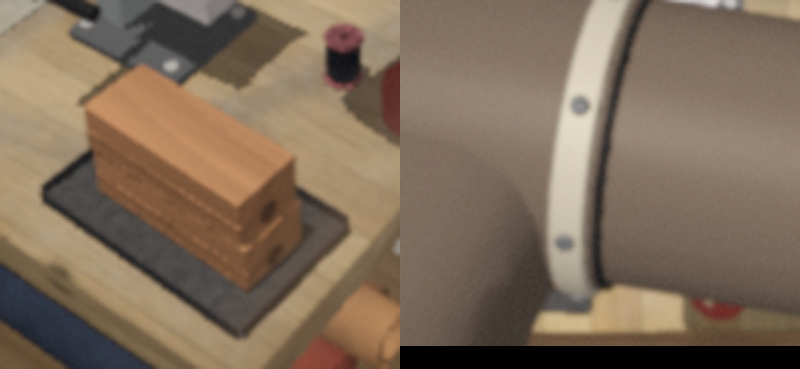

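```bash
python3 - <<'E'
from m import *
p=S[0]
u=np.zeros((384,512))
for l in("box_b_mid","lid_b_mid"):
    for c in ctrl.outline_of(p,l):
        if c["confidence"]>.3: u=np.maximum(u,c["pixels"]); print(l,c["confidence"],np.argwhere(c["pixels"]).mean(0)[::-1],c["pixels"].sum())
print(u.sum(),proj(p,[[.503,.02,.062]]))
for z0,z1 in((.042,.082),(.002,.082)):
    q,f=fit([p],[u],hexa(-.07,.07,-.028,.028,z0,z1),[.503,.02,-.05]); print(z0,q[:2],np.degrees(q[2]),f)
# lower / upper near vertical corner in crop
X=place(hexa(-.07,.07,-.028,.028,.042,.082),.503,.0205,-.049); print((proj(p,X)-[160,210])*400/130)
E
```

```text
box_b_mid 0.57 [220.7473 257.1272] 1856
lid_b_mid 0.89 [222.4431 274.3608] 413
2210.0 [[221.0788 258.5782]]
0.042 [0.5035 0.0222] -3.408694869739723 0.048973471741637825
0.002 [0.5241 0.0001] -6.544786772657421 0.3639854493833733
[[295.506  195.7034]
 [295.2525 152.8378]
 [239.5845 247.8652]
 [237.5988 204.5927]
 [144.6801 103.2824]
 [140.3843  61.4925]
 [ 87.1897 147.1902]
 [ 81.0946 104.8429]]
```

```bash
python3 -c "
from plant import ctrl
print(ctrl.close_job(), ctrl.get_obs()['clock'])"
```

```text
the job is handed in; nothing more can be done
the job is handed in; nothing more can be done
```

I slid box_b home into the upper bay and swung the crank over to its other stop. Both boxes came out lid down and are now stacked lengthways in the middle of the tray: box_a below, box_b on top. I handed the job in at about 33 s of the 72 s allowed, with the gripper clear; handing in reports no verdict.

**Last checks (side camera):**
- **Boxes:** box_a fits at (0.500, 0.022) m, yaw -3.0°, measured before box_b went on top. box_b fits at (0.5035, 0.022) m, yaw -3.4°.
- **Tray:** it fits at about (0.503, 0.021) m, yaw -2.5°. The boxes are therefore about 3 mm apart and within about 4 mm of the tray centre.
- **Lids and bystanders:** the last picture shows both boxes flat and closed. I saw no bystander moved, but I did not measure them again at the end.

**Checks that failed or disagreed:**
- **Top view:** the arm hid the stack from the top camera in the last check, so these final positions rest on one view.
- **Combined fits:** fitting the whole stack as one shape failed (error 2.4), and the final tray fit was poor because the stack hides part of it. The tray figures above come from the earlier, clean fit.
- **Crank axis:** its sideways position came out 4–5 mm different at the two ends of the swing.

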